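Set the drip-bottle clamp to its gauge mark

ROBOT

A 6-joint arm with a two-finger parallel gripper is mounted at the origin on the work surface. World frame = base frame: x ahead of the robot, y to its left, z up, the work surface at z = 0. Lengths are in m, angles in rad, forces in N, time in s.
With the tool pointing down it reaches from about 0.275 to 0.75 m from the base axis. Payload 10.2 kg.
Tool frame: the origin (TCP) lies between the finger pads; the fingertips stand 8 mm ahead of it and the grasp point (between the pads) lies 11 mm behind it; z points along the fingers, y is the direction in which the jaws open and shut (so a half turn about z gives the same grasp; the last joint's range is limited). The gripper opens to 88 mm and grips with 3 to 60 N. Pads are 18 mm wide; open, the fingers measure 123 mm over their backs; the gripper's body (75 mm by 187 mm) begins 45 mm behind the grasp point.
Start: joints at [-1.407, 0.313, 1.498, -0, 1.331, -0.223], TCP at [0.198, -0.486, 0.247] pointing down, gripper open.
Joint ranges: [-2.94, 2.94], [-0.97, 2.17], [0.19, 2.56], [-1.23, 4.37], [0.02, 3.11], [-2.88, 2.88]. Speed limits (rad/s): [2.39, 2.39, 3.01, 3.14, 3.14, 3.14].

INTERFACE

Orientations are given as a rotation vector (axis times angle).
In Python, from workcell import r gives the robot as it stands.
- The arm moves only by the tool move_arm, never from a script. Its argument "series" is a list of rows, each a list of 5 numbers: the shift along the world's x, y, z in m, then the turn about the world's z in degrees, then the opening, from 0 (shut) to 1 (fully open). A call has 1 to 8 rows; each row is the pose to reach, as a shift and turn from the pose commanded when the call began; what a row does not reach only later rows make up. A row lasts 1/10 s, in which the tool goes at most 50 mm and 8.59 degrees, less where a joint would pass 70% of its speed; a pose out of reach is approached as far as the arm can. A call with a gripper value outside its range is refused whole. The fingers move at their own pace and stop on an object; the grip force is fixed at half the most. Time passes only in rows, so rows that repeat a pose let the fingers close. It gives the time, the measured TCP pose, the force and the opening at its end, in the units of the state.
- r.sense(): the state, without advancing time (a new reading comes with each control period).
- r.get_image(name): name is "scene" or "top" or "wrist"; returns the picture (420x560x3 uint8, blue, green, red); there is no depth.
- r.camera_info(name): a dict with "vertical_fov" (degrees; the focal length in pixels is half the picture's height over the tangent of half this angle, whatever the lens; pixels are square), "cx", "cy" (the principal point, pixels), "R" (3x3) and "t" (3): a world point X has camera coordinates R X + t; the wrist camera has in their place "tool_from_camera" (4x4, takes a point from camera to tool coordinates, whose origin is the TCP and whose axes are the flange's). Camera axes: x right, y down, z forward; pixel columns grow to the right and rows downward; lengths in m; the calibration is good to about 2 mm. A picture is of the moment at which its call begins: read the wrist's pose just before it. camera_info takes no time and is no camera call.
- r.close_job(): hands the job in, once; it reports no verdict.
The state is a dict: "time": time; "q": joint angles; "qvel": joint speeds; "joint_torque": joint torques, N m; "ee_pos": TCP position; "tool_rot": TCP orientation; "wrist_force": force on the tool from outside, world axes, zero at the start; "wrist_torque": the same for the moment, N m; "grip_width": finger opening in m.
Only numpy, scipy, OpenCV 4.12 (cv2) and the standard library are available. Lean on these libraries where they do the work, as an engineer would, in place of code of your own. Each camera call takes 0.05 s, during which the arm holds its last target.

TASK

Get the bench clamp ready for a drip bottle: press a fingertip lightly on top of its knurled thumbwheel and roll it, stroke after stroke, until the moving jaw has closed the gap so far that its pointer lines up with the ridge of the gauge tab. Move the jaw only through the wheel, never by pushing it, and pick nothing up: leave the bottles, dish, ball, brush, jar and chew block where they are. Finish with the hand clear of everything.

Things in the scene. Friction and masses are not known exactly. Their poses are not given: they have to be found in the camera images.
- clamp: Fixed bench clamp: aluminium base plate 340 x 100 x 12 mm on the worktop, long axis x, z up; origin at the centre of its underside. Thumbwheel axle at x = -100 mm; grey moving jaw in the middle (66 mm wide, top at 62 mm, always 35 mm or more from the axle); fixed jaw's face at x = +100 mm. The gap closes as the moving jaw travels to +x, away from the wheel. Position and yaw vary.
- wheel_top (a point): Top of the dark knurled thumbwheel (56 mm diameter, 28 mm wide, axle level along the clamp's y), 74 mm above the worktop; between cheeks 62 mm long, 54 mm high, 50 mm apart outside, so its top 20 mm is free. Sprung: wheel, cheeks and jaw sink together up to 6 mm straight down (2 N to start, then 1.2 N per mm, then solid). The point does not turn. Never press over 40 N.
- wheel (a joint): Turning of the thumbwheel, rad: 0 = jaw fully open, growing as its top rolls to the clamp's +x, which closes the gap; rolling back opens it. One rad (28 mm of rim) moves the jaw 8 mm. It takes about 1 to 1.5 N along the rim and stays where it is left.
- jaw (a joint): Travel of the moving jaw along the clamp's +x in m, 0 = fully open (gap 120 mm), 0.072 at the stop; geared to the wheel.
- jaw_pointer (a point): Outer end of the moving jaw's pointer, a dark steel bar 4 mm wide (along the clamp's x) 10 mm of it showing beside the jaw, 30 mm above the worktop, pointing sideways to the clamp's -y; moves with the jaw.
- gauge_mark (a point): Inner end of the dark ridge, 4 mm wide, on the fixed steel gauge tab (20 mm wide) clipped to the base plate's -y edge. Axes as the clamp's. The pointer is set when it is in line with the ridge: both at the same place along the clamp's x. At the start the pointer is 14 to 38 mm short of it, to the clamp's -x.
- drip_bottle: Bystander: standing glass drip bottle, 62 mm diameter, 180 mm tall, loose; origin at the centre of its underside.
- treat_dish: Bystander: white ceramic bowl, 100 mm across, 36 mm high, loose; origin at the centre of its underside.
- chew_ball: Bystander: woven willow ball, about 67 mm across, light and loose; origin at its underside.
- slicker_brush: Bystander: orange slicker brush lying bristles down, 185 mm long, 75 mm wide, 28 mm high, loose; origin on the worktop under its middle.
- spare_bottle: Bystander: a second drip bottle, like the first, standing to the left.
- treat_jar: Bystander: clear jar, 80 mm diameter, 110 mm tall, to the right; origin at the centre of its underside.
- chew_block: Bystander: wooden chew block 70 x 40 x 30 mm, to the left; origin at the centre of its underside.

How it is judged:
By the outcome, as a careful person would: the job done as asked, in the order asked, and still so for the second after the job is handed in, with the robot touching nothing.
It also fails if it takes over 45 s, if anything falls off the work surface, if the arm or the gripper's body presses on something with over 40 N, if the wrist force passes 120 N, or if a joint passes its speed limit or range.

## Working session

There is one attempt and no reset: what is moved stays moved. The work goes in short steps, Python scripts to look and compute and a tool call to move; the robot and the scene stay as the last step left them, time stands still between calls to the robot, and variables do not carry over. Pictures are saved under pics/ and viewed, and the job is handed in when it is done.

Besides the shell and the picture viewer there is one more tool, called after ">>>" by a JSON object that holds its "fn" and its "kwargs", one argument or row to a line. move_arm: Moves the arm, as the interface text tells. Its arguments: {"type":"object","properties":{"series":{"type":"array","items":{"type":"array","items":{"type":"number"}}}},"required":["series"]}

```bash
mkdir -p pics; ls; python3 - <<'E'
from workcell import r
import cv2,numpy as np
s=r.sense();print({k:np.round(v,3) for k,v in s.items()})
for n in("scene","top"):
    cv2.imwrite(f"pics/{n}0.png",r.get_image(n));print(n,r.camera_info(n))
print(r.camera_info("wrist"))
E
```

```text
pics
{'time': np.float64(0.0), 'q': array([-1.407,  0.313,  1.498, -0.   ,  1.331, -0.223]), 'qvel': array([ 0.001, -0.001,  0.   ,  0.001,  0.001,  0.   ]), 'joint_torque': array([ 0.0000e+00, -4.0221e+01, -2.5227e+01,  6.9000e-02,  3.5000e-02,
       -0.0000e+00]), 'ee_pos': array([ 0.198, -0.486,  0.246]), 'tool_rot': array([-3.082, -0.604, -0.   ]), 'wrist_force': array([-0.113, -0.527, -0.76 ]), 'wrist_torque': array([ 0.011, -0.012, -0.013]), 'grip_width': np.float64(0.088)}
scene {'vertical_fov': 43.96656577608483, 'cx': 272.70445248389547, 'cy': 206.38235050131368, 'R': array([[ 0.06678563,  0.99763937,  0.01598026],
       [ 0.67821991, -0.03364384, -0.73408845],
       [-0.7318179 ,  0.05986469, -0.67886581]]), 't': array([-0.05374073, -0.31227851,  1.78372584])}
top {'vertical_fov': 53.51517239866416, 'cx': 277.372573084162, 'cy': 208.5118139898594, 'R': array([[ 0.02810501, -0.9994831 ,  0.01560881],
       [-0.99249394, -0.02976091, -0.11861732],
       [ 0.11902054, -0.01215791, -0.99281735]]), 't': array([-0.02173921,  0.56973516,  1.26296702])}
{'vertical_fov': 64.05788340145617, 'cx': 273.114150162656, 'cy': 212.29269103889817, 'tool_from_camera': array([[-1.33906079e-03, -9.66298540e-01, -2.57420548e-01,
         6.59750843e-02],
       [ 9.99998798e-01, -1.09283335e-03, -1.09958554e-03,
         9.84046967e-05],
       [ 7.81210139e-04, -2.57421711e-01,  9.66298842e-01,
        -1.36676208e-01],
       [ 0.00000000e+00,  0.00000000e+00,  0.00000000e+00,
         1.00000000e+00]])}
```

View pics/scene0.png

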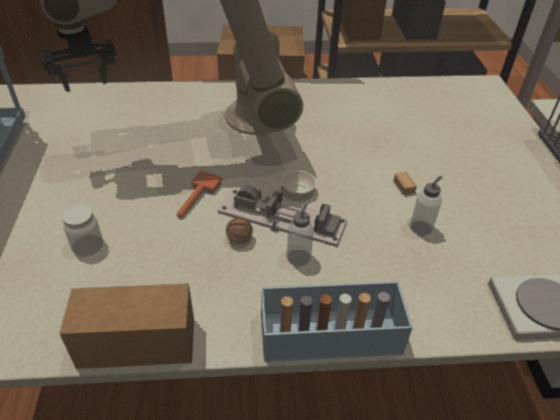

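View pics/top0.png

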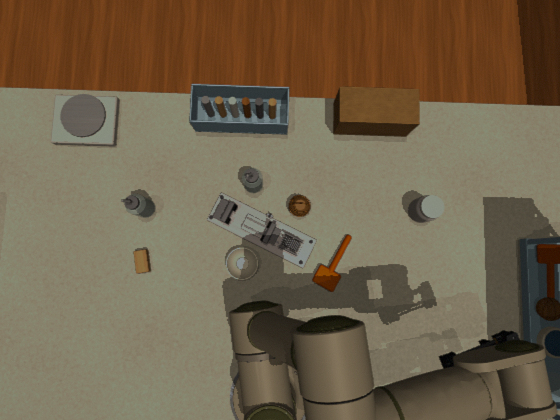

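```bash
python3 - <<'E'
import cv2
a=cv2.imread("pics/top0.png")[155:300,195:355];cv2.imwrite("pics/top0c.png",cv2.resize(a,None,fx=5,fy=4*5/4-1e-9,interpolation=cv2.INTER_CUBIC)[:600*2]) if 0 else cv2.imwrite("pics/top0c.png",cv2.resize(a[15:130,5:135],None,fx=5,fy=5,interpolation=cv2.INTER_CUBIC))
a=cv2.imread("pics/scene0.png")[160:270,200:360];cv2.imwrite("pics/scene0c.png",cv2.resize(a,None,fx=5,fy=5,interpolation=cv2.INTER_CUBIC))
E
```

```text
(no output)
```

View pics/top0c.png

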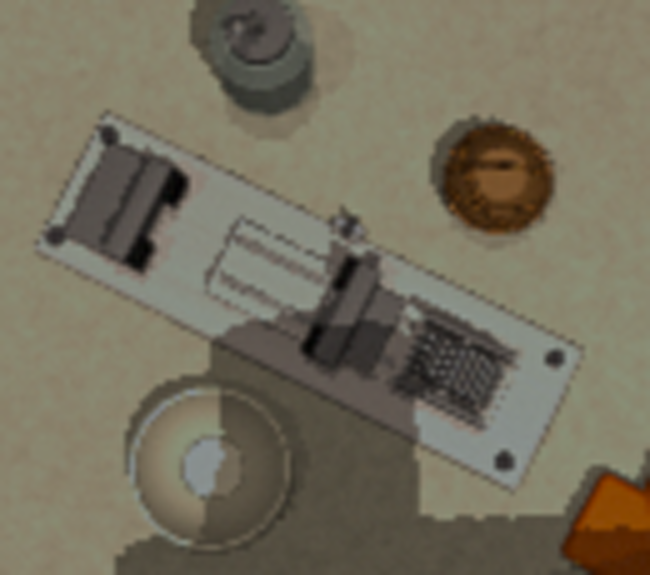

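View pics/scene0c.png

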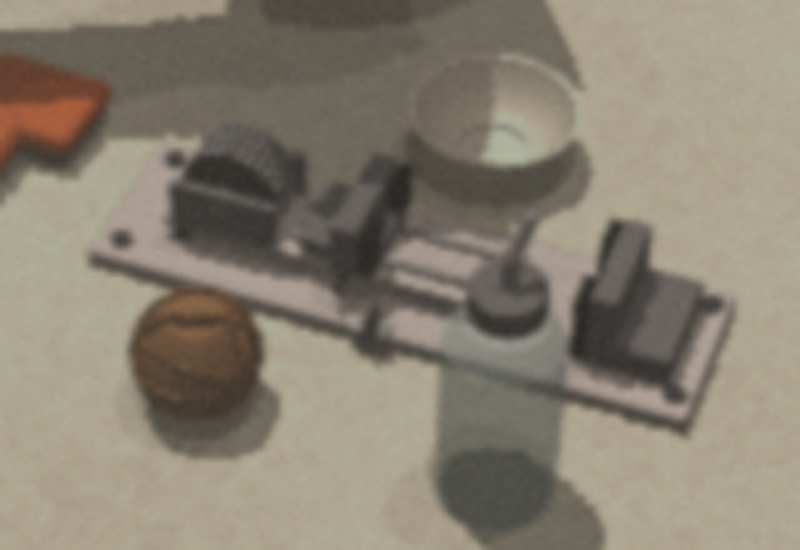

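```bash
cat > h.py <<'E'
import numpy as np,cv2
from scipy.spatial.transform import Rotation as Ro
from workcell import r
def cam(n,s=None):
    c=r.camera_info(n); f=210/np.tan(np.radians(c["vertical_fov"])/2)
    K=np.array([[f,0,c["cx"]],[0,f,c["cy"]],[0,0,1]])
    if n=="wrist":
        T=np.eye(4);T[:3,:3]=Ro.from_rotvec(s["tool_rot"]).as_matrix();T[:3,3]=s["ee_pos"]
        M=np.linalg.inv(T@np.array(c["tool_from_camera"]));return K,M[:3,:3],M[:3,3]
    return K,np.array(c["R"]),np.array(c["t"])
def back(C,uv,z):
    K,R,t=C;d=R.T@np.linalg.solve(K,[*uv,1]);o=-R.T@t
    return o+d*(z-o[2])/d[2]
def proj(C,X):
    K,R,t=C;p=K@(R@np.asarray(X)+t);return p[:2]/p[2]
E
python3 - <<'E'
from h import *
C=cam("top")
pts=[(105,112),(38,248),(582,348),(515,490)]
P=np.array([back(C,(200+u/5-.4,170+v/5-.4),.012) for u,v in pts]);print(P.round(4))
m=np.array([[.17,-.05],[.17,.05],[-.17,-.05],[-.17,.05]])
A=P[:,:2]-P[:,:2].mean(0);H=m.T@A;yaw=np.arctan2(H[0,1]-H[1,0],H[0,0]+H[1,1])
c=P[:,:2].mean(0);Rz=np.array([[np.cos(yaw),-np.sin(yaw)],[np.sin(yaw),np.cos(yaw)]])
print(c,np.degrees(yaw),(A-m@Rz.T).round(4))
w=c+Rz@[-.1,0];print("wheel",w)
def S(n,uv,z):
    p=back(cam(n),uv,z);return ((p[:2]-c)@Rz)
print("tab",S("top",(200+345/5-.4,170+222/5-.4),.012)); print("ballxy",back(C,(299.5,205),.035),"dish",back(C,(242,263),.03),"bottle",back(C,(251,180),.17))
S2=cam("scene")
for u,v in[(160,150),(90,260),(735,300),(688,432)]:
    p=back(S2,(200+u/5-.4,160+v/5-.4),.012);print((p[:2]-c)@Rz)
print(Ro.from_rotvec(r.sense()["tool_rot"]).as_matrix().round(3))
E
```

```text
[[ 0.6202  0.1763  0.012 ]
 [ 0.5323  0.2145  0.012 ]
 [ 0.4793 -0.1296  0.012 ]
 [ 0.3897 -0.0893  0.012 ]]
[0.50533978 0.04297288] 65.14728952207912 [[-0.002   0.0001]
 [ 0.0008 -0.0037]
 [ 0.      0.0027]
 [ 0.0012  0.001 ]]
wheel [ 0.46331108 -0.04776624]
tab [ 0.00141855 -0.05349206]
ballxy [ 0.58310651 -0.0738301   0.035     ] dish [0.39884918 0.09865265 0.03      ] bottle [0.63214556 0.07271071 0.17      ]
[-0.16560511  0.04089447]
[-0.1631803 -0.0563652]
[0.17056334 0.04469978]
[ 0.17350215 -0.05799013]
[[ 0.926  0.377 -0.   ]
 [ 0.377 -0.926  0.001]
 [ 0.    -0.001 -1.   ]]
```

>>> {"fn": "move_arm", "kwargs": {
  "series": [
    [0.022,0.036,0,5.4,0],
    [0.044,0.073,0,10.8,0],
    [0.066,0.11,0,16.2,0],
    [0.088,0.146,0,21.6,0],
    [0.11,0.182,0,27,0],
    [0.132,0.219,0,32.4,0],
    [0.154,0.255,0,37.8,0],
    [0.176,0.292,0,43,0]
  ]
}}

```text
time: 0.9
ee_pos: [0.3745, -0.1926, 0.2466]
tool_rot: [-2.644, -1.696, 0.0]
wrist_force: [0.8, -0.8, -1.0]
grip_width: 0.0259
```

>>> {"fn": "move_arm", "kwargs": {
  "series": [
    [0.022,0.036,-0.01,0,0],
    [0.044,0.073,-0.02,0,0],
    [0.066,0.11,-0.04,0,0],
    [0.077,0.128,-0.06,0,0],
    [0.088,0.145,-0.08,0,0],
    [0.088,0.145,-0.1,0,0],
    [0.088,0.145,-0.12,0,0],
    [0.088,0.145,-0.12,0,0]
  ]
}}

```text
time: 1.7
ee_pos: [0.4608, -0.0486, 0.1246]
tool_rot: [-2.644, -1.69, 0.005]
wrist_force: [0.1, -0.6, 0.4]
grip_width: 0.0005
```

```bash
python3 - <<'E'
from h import *
s=r.sense();print(s["time"],s["ee_pos"],s["wrist_force"],s["grip_width"],Ro.from_rotvec(s["tool_rot"]).as_matrix().round(3))
cv2.imwrite("pics/w1.png",r.get_image("wrist"))
E
```

```text
1.7 [ 0.46077143 -0.04862381  0.12463089] [ 0.08256786 -0.60767583  0.41498966] 0.0005475016557088797 [[ 0.42   0.908 -0.005]
 [ 0.908 -0.42   0.002]
 [-0.    -0.005 -1.   ]]
```

View pics/w1.png

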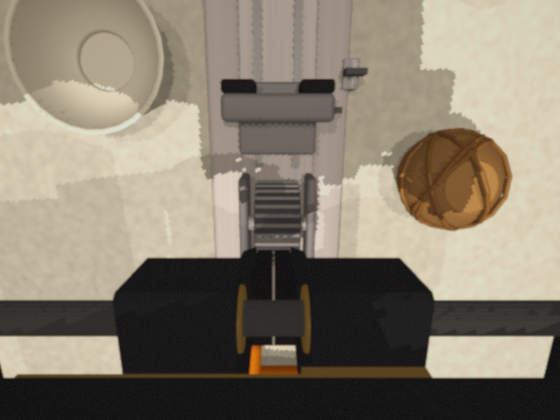

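```bash
python3 - <<'E'
from h import *
a=cv2.imread("pics/w1.png");cv2.imwrite("pics/w1c.png",cv2.resize(a[45:165,215:375],None,fx=5,fy=5,interpolation=cv2.INTER_CUBIC))
cv2.imwrite("pics/w1d.png",cv2.resize(a[160:275,205:345],None,fx=5,fy=5,interpolation=cv2.INTER_CUBIC))
E
```

```text
(no output)
```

View pics/w1c.png

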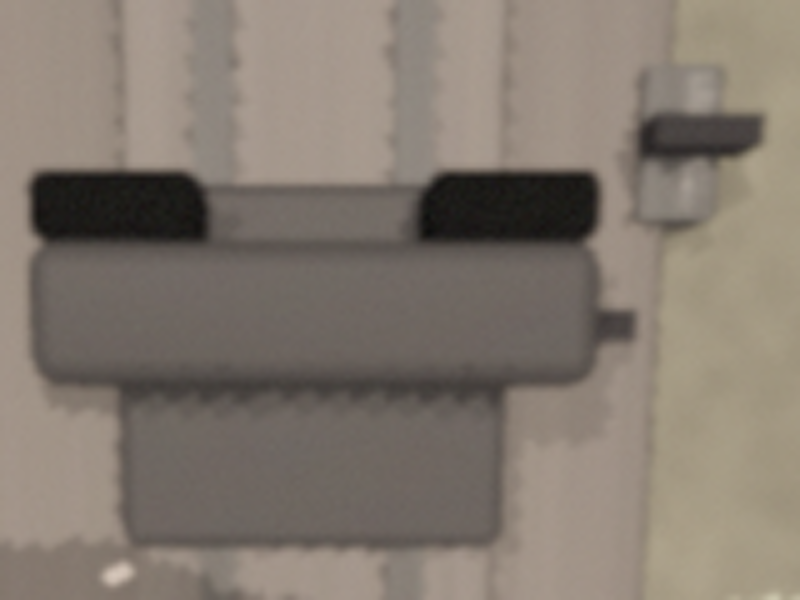

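View pics/w1d.png

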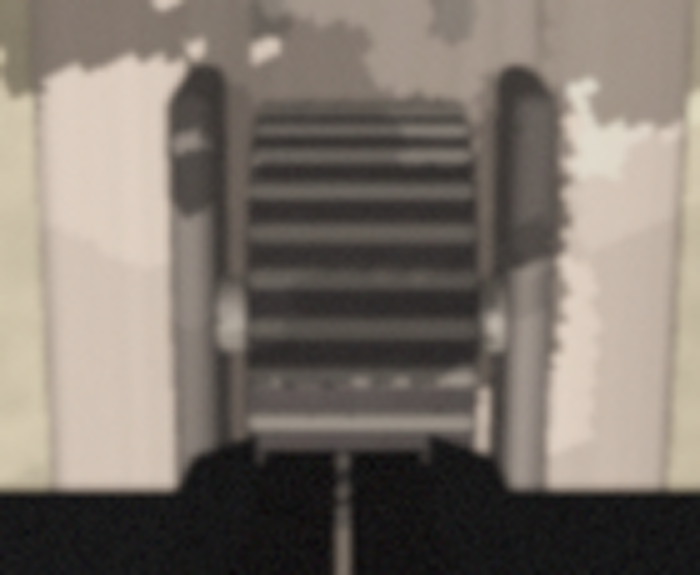

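```bash
python3 - <<'E'
from h import *
s=r.sense();C=cam("wrist",s)
Rm=Ro.from_rotvec(s["tool_rot"]).as_matrix();tx,ty=Rm[:2,0],Rm[:2,1]
def rel(u,v,z):
    p=back(C,(u,v),z);d=p[:2]-s["ee_pos"][:2];return p.round(4),(d@tx).round(4),(d@ty).round(4)
print("axle",rel(205+46.4,160+63.5,.046),rel(205+99,160+64.5,.046))
print("cheek front",rel(205+39.5,160+14.5,.05),rel(205+104,160+14,.05))
print("pointer",rel(338.2,109.4,.032));
for z in(.02,.025,.03,.035):print("ridge",z,rel(345,71,z))
print("plate L/R far",rel(205+8,160+20,.012),rel(205+137,160+20,.012),"near",rel(205+10.5,160+97,.012),rel(205+132.5,160+97,.012))
print("tip",proj(C,s["ee_pos"]+Rm@[0,0,.008]), "camera",(-C[1].T@C[2]))
E
```

```text
axle (array([ 0.4482, -0.0424,  0.046 ]), np.float64(0.0004), np.float64(-0.0149)) (array([ 0.4801, -0.0579,  0.046 ]), np.float64(-0.0003), np.float64(0.0206))
cheek front (array([ 0.4592, -0.0102,  0.05  ]), np.float64(0.0342), np.float64(-0.0184)) (array([ 0.4966, -0.0272,  0.05  ]), np.float64(0.0345), np.float64(0.0227))
pointer (array([0.5315, 0.0007, 0.032 ]), np.float64(0.0745), np.float64(0.0426))
ridge 0.02 (array([0.5471, 0.0212, 0.02  ]), np.float64(0.0996), np.float64(0.0481))
ridge 0.025 (array([0.5459, 0.021 , 0.025 ]), np.float64(0.0989), np.float64(0.0472))
ridge 0.03 (array([0.5447, 0.0207, 0.03  ]), np.float64(0.0982), np.float64(0.0462))
ridge 0.035 (array([0.5435, 0.0205, 0.035 ]), np.float64(0.0975), np.float64(0.0452))
plate L/R far (array([ 0.4303, -0.0077,  0.012 ]), np.float64(0.0244), np.float64(-0.0457)) (array([ 0.5185, -0.0486,  0.012 ]), np.float64(0.0243), np.float64(0.0516)) near (array([ 0.4033, -0.0638,  0.012 ]), np.float64(-0.0379), np.float64(-0.0466)) (array([ 0.492 , -0.1049,  0.012 ]), np.float64(-0.0379), np.float64(0.0511))
tip [273.05755633 269.02085145] camera [0.48972868 0.01049977 0.26280325]
```

>>> {"fn": "move_arm", "kwargs": {
  "series": [
    [-0.003,-0.013,-0.02,0,0],
    [-0.003,-0.013,-0.03,0,0],
    [-0.003,-0.013,-0.035,0,0],
    [-0.003,-0.013,-0.035,0,0],
    [-0.003,-0.013,-0.035,0,0]
  ]
}}

```text
time: 2.25
ee_pos: [0.4594, -0.0621, 0.0924]
tool_rot: [2.646, 1.692, 0.001]
wrist_force: [-0.2, 0.1, -1.2]
grip_width: 0.0004
```

>>> {"fn": "move_arm", "kwargs": {
  "series": [
    [0,0,-0.007,0,0],
    [0,0,-0.011,0,0],
    [0,0,-0.014,0,0],
    [0,0,-0.014,0,0],
    [0,0,-0.014,0,0]
  ]
}}

```text
time: 2.75
ee_pos: [0.4592, -0.0623, 0.078]
tool_rot: [2.647, 1.692, 0.0]
wrist_force: [-1.4, 0.7, 6.8]
grip_width: 0.0008
```

Contact at about 7 N. Now a first stroke along the clamp's +x.

>>> {"fn": "move_arm", "kwargs": {
  "series": [
    [0.002,0.0042,0,0,0],
    [0.004,0.0085,0,0,0],
    [0.006,0.0127,0,0,0],
    [0.008,0.017,0,0,0],
    [0.01,0.0212,0,0,0],
    [0.0118,0.0254,0,0,0],
    [0.0118,0.0254,0,0,0]
  ]
}}

```text
time: 3.45
ee_pos: [0.4712, -0.0364, 0.0781]
tool_rot: [2.647, 1.692, 0.001]
wrist_force: [-0.6, 2.4, 7.5]
grip_width: 0.0
```

>>> {"fn": "move_arm", "kwargs": {
  "series": [
    [0,0,0.02,0,0],
    [0,0,0.035,0,0],
    [0,0,0.045,0,0],
    [0,0,0.045,0,0],
    [0,0,0.045,0,0]
  ]
}}

```text
time: 3.95
ee_pos: [0.4706, -0.0367, 0.1222]
tool_rot: [-2.647, -1.691, 0.001]
wrist_force: [0.1, 0.4, -0.5]
grip_width: 0.0008
```

```bash
python3 - <<'E'
from h import *
s=r.sense();print(s["time"],s["ee_pos"],s["wrist_force"],Ro.from_rotvec(s["tool_rot"]).as_matrix().round(3).tolist())
np.save("s2.npy",np.r_[s["ee_pos"],s["tool_rot"]])
a=r.get_image("wrist");cv2.imwrite("pics/w2.png",a)
cv2.imwrite("pics/w2c.png",cv2.resize(a[60:180,215:375],None,fx=5,fy=5,interpolation=cv2.INTER_CUBIC))
E
```

```text
3.95 [ 0.470587   -0.03674788  0.12220964] [ 0.07949454  0.41415711 -0.4604529 ] [[0.42, 0.907, -0.001], [0.907, -0.42, 0.0], [-0.0, -0.001, -1.0]]
```

View pics/w2c.png

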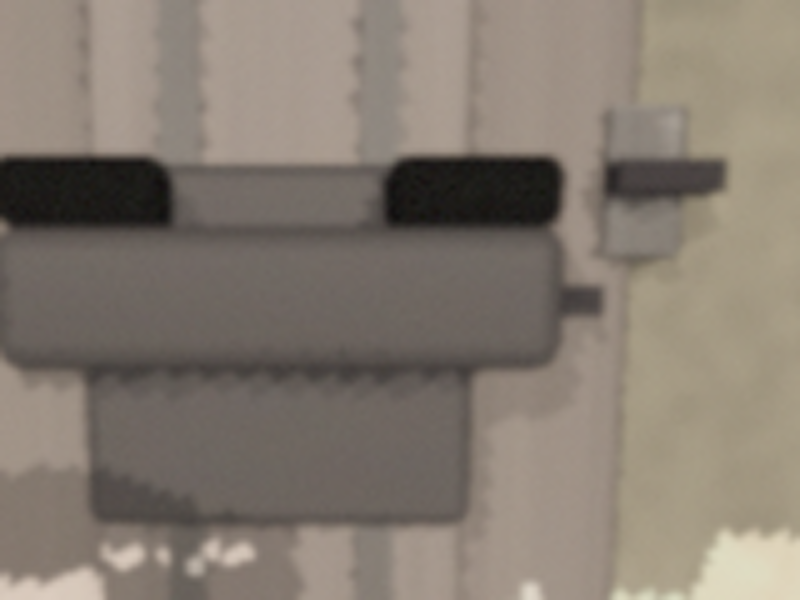

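```bash
cat >> h.py <<'E'
th=np.radians(65.2);cx=np.array([np.cos(th),np.sin(th)])
def gap(f,pu,ru):
    v=np.load(f);C=cam("wrist",{"ee_pos":v[:3],"tool_rot":v[3:]})
    p=back(C,pu,.032);o=-C[1].T@C[2]
    print("pointer",p,"camx",o[:2]@cx,"px",p[:2]@cx)
    for z in(.02,.026,.032,.038):
        q=back(C,ru,z);print(z,q,"gap mm",(q-p)[:2]@cx*1e3)
E
python3 - <<'E'
from h import *
gap("s2.npy",(215+600/5,60+300/5-.4),(215+612/5,60+175/5-.4))
E
```

```text
pointer [0.53570181 0.00803143 0.032     ] camx 0.2298754753851349 px 0.2319919872840519
0.02 [0.54527106 0.02160693 0.02      ] gap mm 16.337378190457894
0.026 [0.54409796 0.02163838 0.026     ] gap mm 15.873869477961382
0.032 [0.54292486 0.02166983 0.032     ] gap mm 15.410360765464816
0.038 [0.54175176 0.02170128 0.038     ] gap mm 14.946852052968252
```

>>> {"fn": "move_arm", "kwargs": {
  "series": [
    [-0.006,-0.0127,-0.01,0,0],
    [-0.0118,-0.0254,-0.025,0,0],
    [-0.0118,-0.0254,-0.035,0,0],
    [-0.0118,-0.0254,-0.04,0,0],
    [-0.0118,-0.0254,-0.045,0,0],
    [-0.0118,-0.0254,-0.045,0,0]
  ]
}}

```text
time: 4.6
ee_pos: [0.4588, -0.0618, 0.0775]
tool_rot: [-2.646, -1.692, 0.002]
wrist_force: [-5.5, 0.1, 7.5]
grip_width: 0.0004
```

>>> {"fn": "move_arm", "kwargs": {
  "series": [
    [0.002,0.0042,0,0,0],
    [0.004,0.0085,0,0,0],
    [0.006,0.0127,0,0,0],
    [0.008,0.017,0,0,0],
    [0.01,0.0212,0,0,0],
    [0.0118,0.0254,0,0,0],
    [0.0118,0.0254,0,0,0]
  ]
}}

```text
time: 5.3
ee_pos: [0.471, -0.0356, 0.0781]
tool_rot: [-2.646, -1.693, -0.0]
wrist_force: [-2.9, 4.0, 7.0]
grip_width: 0.0004
```

>>> {"fn": "move_arm", "kwargs": {
  "series": [
    [0,0,0.02,0,0],
    [0,0,0.035,0,0],
    [0.005,0.011,0.045,0,0],
    [0.007,0.015,0.045,0,0],
    [0.007,0.015,0.045,0,0]
  ]
}}

```text
time: 5.8
ee_pos: [0.478, -0.0208, 0.1223]
tool_rot: [-2.646, -1.694, 0.0]
wrist_force: [-0.8, -0.0, -0.1]
grip_width: 0.0007
```

```bash
python3 - <<'E'
from h import *
s=r.sense();print(s["time"],s["ee_pos"],s["wrist_force"])
np.save("s3.npy",np.r_[s["ee_pos"],s["tool_rot"]])
a=r.get_image("wrist");cv2.imwrite("pics/w3.png",a)
cv2.imwrite("pics/w3c.png",cv2.resize(a[60:180,215:375],None,fx=5,fy=5,interpolation=cv2.INTER_CUBIC))
E
```

```text
5.8 [ 0.4780069  -0.02080159  0.12229042] [-0.83019934 -0.03089046 -0.12105733]
```

View pics/w3c.png

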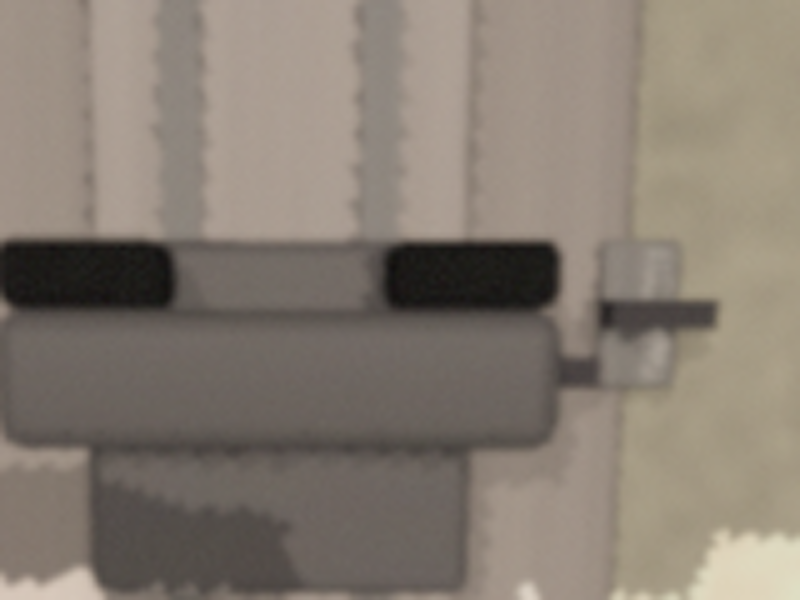

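```bash
python3 - <<'E'
from h import *
gap("s3.npy",(215+595/5,60+372/5-.4),(215+605/5,60+315/5-.4))
E
```

```text
pointer [0.53906397 0.01586387 0.032     ] camx 0.24744579832130856 px 0.24051236992759792
0.02 [0.54495276 0.0211516  0.02      ] gap mm 7.270145262889703
0.026 [0.54397065 0.02159609 0.026     ] gap mm 7.261691068303693
0.032 [0.54298853 0.02204057 0.032     ] gap mm 7.253236873717687
0.038 [0.54200642 0.02248506 0.038     ] gap mm 7.24478267913168
```

>>> {"fn": "move_arm", "kwargs": {
  "series": [
    [-0.009,-0.019,-0.01,0,0],
    [-0.0175,-0.0377,-0.02,0,0],
    [-0.0175,-0.0377,-0.035,0,0],
    [-0.0175,-0.0377,-0.04,0,0],
    [-0.0175,-0.0377,-0.045,0,0],
    [-0.0175,-0.0377,-0.045,0,0]
  ]
}}

```text
time: 6.45
ee_pos: [0.4597, -0.0591, 0.0774]
tool_rot: [-2.645, -1.692, 0.003]
wrist_force: [-5.7, 0.6, 8.2]
grip_width: 0.0005
```

>>> {"fn": "move_arm", "kwargs": {
  "series": [
    [0.0018,0.004,0,0,0],
    [0.0037,0.008,0,0,0],
    [0.0055,0.012,0,0,0],
    [0.0074,0.016,0,0,0],
    [0.0092,0.02,0,0,0],
    [0.0092,0.02,0,0,0],
    [0.0092,0.02,0,0,0]
  ]
}}

```text
time: 7.15
ee_pos: [0.4693, -0.0385, 0.078]
tool_rot: [-2.645, -1.692, 0.0]
wrist_force: [-3.9, 3.9, 7.2]
grip_width: 0.0005
```

>>> {"fn": "move_arm", "kwargs": {
  "series": [
    [0,0,0.02,0,0],
    [0,0,0.035,0,0],
    [0.005,0.011,0.045,0,0],
    [0.007,0.015,0.045,0,0],
    [0.007,0.015,0.045,0,0],
    [0.007,0.015,0.045,0,0]
  ]
}}

```text
time: 7.75
ee_pos: [0.4763, -0.0241, 0.122]
tool_rot: [-2.646, -1.692, 0.001]
wrist_force: [-0.3, -0.0, 0.4]
grip_width: 0.0005
```

```bash
python3 - <<'E'
from h import *
s=r.sense();print(s["time"],s["ee_pos"],s["wrist_force"])
np.save("s4.npy",np.r_[s["ee_pos"],s["tool_rot"]])
a=r.get_image("wrist");cv2.imwrite("pics/w4.png",a)
cv2.imwrite("pics/w4c.png",cv2.resize(a[90:150,310:375],None,fx=10,fy=10,interpolation=cv2.INTER_CUBIC))
E
```

```text
7.75 [ 0.4762538  -0.02413981  0.12196338] [-0.27889565 -0.02316515  0.39081394]
```

View pics/w4c.png

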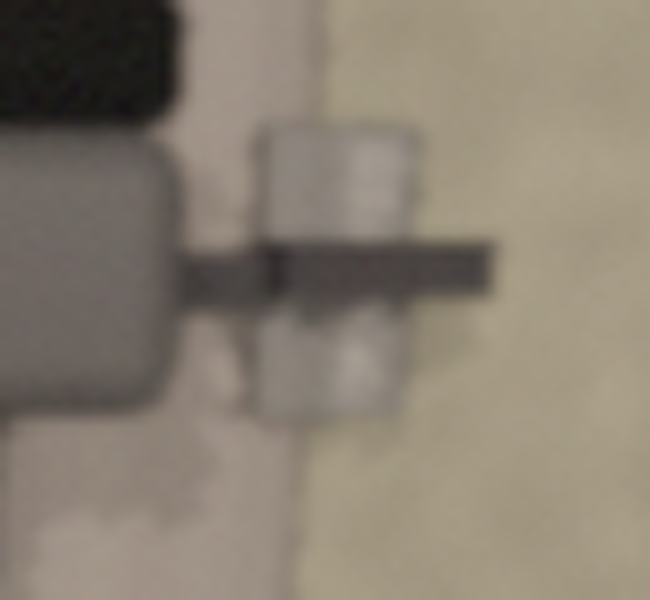

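```bash
cat >> h.py <<'E'
def rows(img,cols,lo,hi):
    g=img[lo:hi,cols[0]:cols[1]].astype(float).sum(2).mean(1);b=np.interp(np.arange(len(g)),[0,len(g)-1],[g[0],g[-1]])
    w=np.clip(b-g,0,None);w[w<.35*w.max()]=0
    return lo+(w*np.arange(len(g))).sum()/w.sum(),g.round(0)
E
python3 - <<'E'
from h import *
a=cv2.imread("pics/w4.png")
for c in[(330,332),(332,334),(334,336),(340,343),(343,347),(347,350),(352,355),(355,358)]:
    x,g=rows(a,c,108,128);print(c,round(x,2),g.astype(int).tolist())
v=np.load("s4.npy");C=cam("wrist",{"ee_pos":v[:3],"tool_rot":v[3:]});o=-C[1].T@C[2];print(o[:2]@cx)
b=lambda u,w,z:back(C,(u,w),z)[:2]@cx
for zp in(.028,.032):
  for zr in(.024,.028,.032,.036):print(zp,zr,b(337,118,zp),b(340,117,zr), (b(334,118,zp)-b(334,117,zp)))
E
```

```text
(330, 332) 117.95 [408, 400, 396, 398, 407, 410, 371, 280, 214, 205, 195, 199, 230, 298, 367, 388, 396, 412, 422, 420]
(332, 334) 118.54 [434, 425, 413, 402, 410, 412, 361, 276, 223, 209, 211, 212, 228, 272, 316, 335, 354, 388, 408, 418]
(334, 336) 117.68 [393, 391, 369, 351, 348, 334, 274, 222, 210, 206, 204, 206, 224, 256, 290, 309, 306, 308, 322, 336]
(340, 343) 117.67 [390, 389, 390, 391, 383, 344, 255, 209, 205, 207, 207, 221, 239, 263, 305, 353, 379, 383, 384, 386]
(343, 347) 117.26 [428, 432, 426, 420, 415, 378, 269, 209, 205, 208, 209, 227, 269, 329, 368, 394, 419, 442, 442, 441]
(347, 350) 117.14 [440, 446, 441, 421, 411, 376, 268, 209, 209, 208, 213, 236, 285, 330, 365, 391, 396, 400, 402, 408]
(352, 355) 116.72 [430, 431, 437, 445, 442, 400, 280, 211, 210, 209, 221, 275, 350, 386, 398, 398, 399, 402, 410, 428]
(355, 358) 116.46 [447, 451, 450, 455, 447, 404, 283, 206, 204, 206, 224, 291, 382, 417, 422, 420, 419, 428, 443, 450]
0.2437193313197493
0.028 0.024 0.24688471542634244 0.24758424469294496 -0.0006362029960201854
0.028 0.028 0.24688471542634244 0.24751835353885043 -0.0006362029960201854
0.028 0.032 0.24688471542634244 0.24745246238475585 -0.0006362029960201854
0.028 0.036 0.24688471542634244 0.2473865712306613 -0.0006362029960201854
0.032 0.024 0.2468298142439047 0.24758424469294496 -0.0006251685384076056
0.032 0.028 0.2468298142439047 0.24751835353885043 -0.0006251685384076056
0.032 0.032 0.2468298142439047 0.24745246238475585 -0.0006251685384076056
0.032 0.036 0.2468298142439047 0.2473865712306613 -0.0006251685384076056
```

>>> {"fn": "move_arm", "kwargs": {
  "series": [
    [-0.0125,-0.026,-0.015,0,0],
    [-0.0125,-0.026,-0.03,0,0],
    [-0.0125,-0.026,-0.036,0,0],
    [-0.0125,-0.026,-0.04,0,0],
    [-0.0125,-0.026,-0.0445,0,0],
    [-0.0125,-0.026,-0.0445,0,0]
  ]
}}

```text
time: 8.4
ee_pos: [0.4641, -0.0503, 0.0784]
tool_rot: [-2.647, -1.693, 0.0]
wrist_force: [-3.6, 0.4, 7.5]
grip_width: 0.0003
```

>>> {"fn": "move_arm", "kwargs": {
  "series": [
    [0.0004,0.0008,0,0,0],
    [0.0008,0.0017,0,0,0],
    [0.0011,0.0025,0,0,0],
    [0.0011,0.0025,0,0,0],
    [0.0011,0.0025,0,0,0]
  ]
}}

```text
time: 8.9
ee_pos: [0.4652, -0.0477, 0.0788]
tool_rot: [2.647, 1.693, 0.0]
wrist_force: [-2.5, 0.9, 5.7]
grip_width: 0.0008
```

>>> {"fn": "move_arm", "kwargs": {
  "series": [
    [0,0,0.02,0,0],
    [0,0,0.035,0,0],
    [0.0055,0.012,0.045,0,0],
    [0.0124,0.0268,0.045,0,0],
    [0.0124,0.0268,0.045,0,0],
    [0.0124,0.0268,0.045,0,0]
  ]
}}

```text
time: 9.5
ee_pos: [0.4775, -0.0207, 0.1229]
tool_rot: [-2.646, -1.693, 0.001]
wrist_force: [0.5, 0.6, -0.2]
grip_width: 0.0002
```

```bash
python3 - <<'E'
from h import *
s=r.sense();print(s["time"],s["ee_pos"],s["wrist_force"])
np.save("s5.npy",np.r_[s["ee_pos"],s["tool_rot"]])
a=r.get_image("wrist");cv2.imwrite("pics/w5.png",a)
cv2.imwrite("pics/w5c.png",cv2.resize(a[90:150,310:375],None,fx=10,fy=10,interpolation=cv2.INTER_CUBIC))
for c in[(328,330),(330,332),(332,334),(340,343),(343,347),(347,350),(352,355),(355,358)]:
    x,g=rows(a,c,108,138);print(c,round(x,2),g.astype(int).tolist())
v=np.load("s5.npy");C=cam("wrist",{"ee_pos":v[:3],"tool_rot":v[3:]});o=-C[1].T@C[2];print(o[:2]@cx)
E
```

```text
9.5 [ 0.47746835 -0.02072167  0.12294099] [ 0.49822429  0.62885624 -0.24607038]
(328, 330) 122.19 [434, 422, 392, 366, 358, 351, 350, 350, 346, 347, 338, 300, 228, 204, 198, 194, 203, 238, 287, 326, 356, 362, 374, 378, 392, 392, 397, 396, 398, 399]
(330, 332) 122.54 [442, 438, 429, 420, 414, 410, 406, 402, 400, 407, 404, 350, 252, 209, 202, 203, 211, 256, 321, 366, 381, 400, 410, 422, 428, 422, 406, 396, 404, 418]
(332, 334) 123.22 [444, 439, 430, 438, 437, 437, 434, 420, 411, 412, 408, 350, 250, 214, 210, 210, 220, 256, 296, 313, 324, 357, 390, 414, 422, 417, 400, 374, 380, 414]
(340, 343) 123.2 [386, 391, 392, 390, 390, 391, 390, 389, 388, 384, 370, 319, 239, 207, 203, 205, 211, 230, 252, 280, 326, 362, 379, 382, 381, 380, 383, 380, 369, 357]
(343, 347) 122.55 [395, 392, 396, 393, 391, 390, 393, 393, 394, 389, 373, 320, 243, 205, 209, 207, 216, 245, 294, 330, 357, 382, 401, 401, 387, 382, 380, 380, 378, 388]
(347, 350) 122.47 [406, 412, 422, 413, 398, 410, 425, 428, 427, 413, 380, 321, 242, 207, 206, 206, 217, 257, 310, 346, 373, 380, 387, 388, 391, 386, 379, 376, 382, 393]
(352, 355) 122.35 [435, 429, 429, 431, 438, 440, 444, 444, 450, 448, 430, 366, 255, 207, 208, 207, 236, 312, 380, 397, 398, 401, 405, 415, 436, 446, 445, 441, 438, 438]
(355, 358) 122.28 [437, 437, 439, 441, 446, 449, 451, 453, 455, 454, 434, 372, 262, 211, 211, 216, 252, 341, 416, 428, 423, 423, 430, 443, 448, 450, 447, 445, 446, 444]
0.24732114490968027
```

View pics/w5c.png

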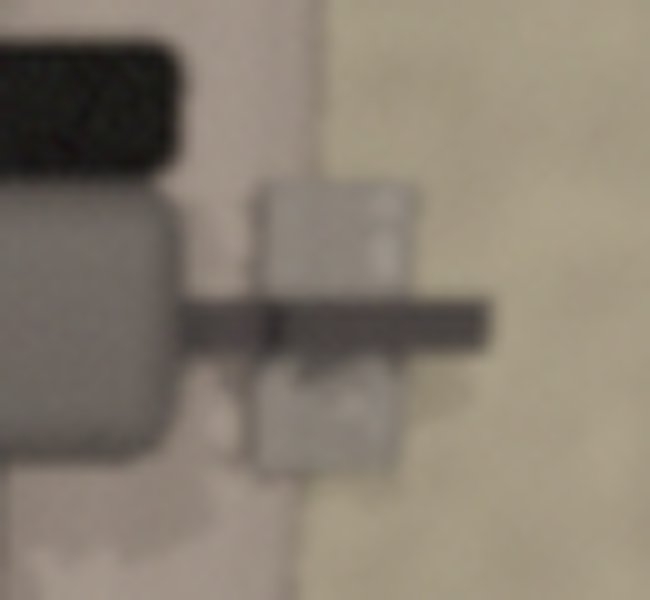

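>>> {"fn": "move_arm", "kwargs": {
  "series": [
    [0,0,0.03,0,0],
    [0,0,0.06,0,0],
    [-0.01,-0.03,0.1,0,0],
    [-0.02,-0.06,0.13,0,0],
    [-0.03,-0.09,0.14,0,0],
    [-0.04,-0.12,0.14,0,0],
    [-0.05,-0.15,0.14,0,0],
    [-0.05,-0.15,0.14,0,0]
  ]
}}

```text
time: 10.35
ee_pos: [0.4264, -0.174, 0.2629]
tool_rot: [-2.651, -1.686, 0.001]
wrist_force: [0.9, 0.7, -0.8]
grip_width: 0.0005
```

```bash
python3 - <<'E'
from h import *
s=r.sense();print(s["time"],s["ee_pos"],s["wrist_force"])
for n in("top","scene"):
    a=r.get_image(n);o=cv2.imread(f"pics/{n}0.png")
    if n=="top":a,o=a[150:310,110:450],o[150:310,110:450]
    else:a,o=a[150:270,20:450],o[150:270,20:450]
    cv2.imwrite(f"pics/{n}9.png",cv2.resize(np.vstack([o,a]),None,fx=1.8,fy=1.8))
E
```

```text
10.35 [ 0.42642516 -0.17398773  0.26291062] [ 0.87297741  0.73785401 -0.82144054]
```

View pics/top9.png

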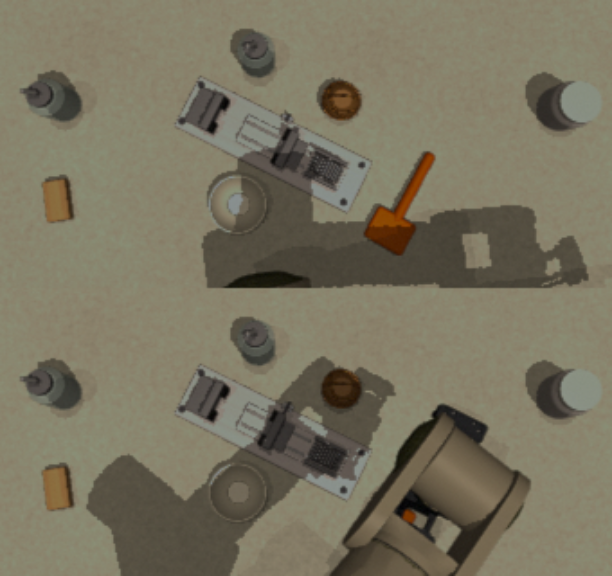

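View pics/scene9.png

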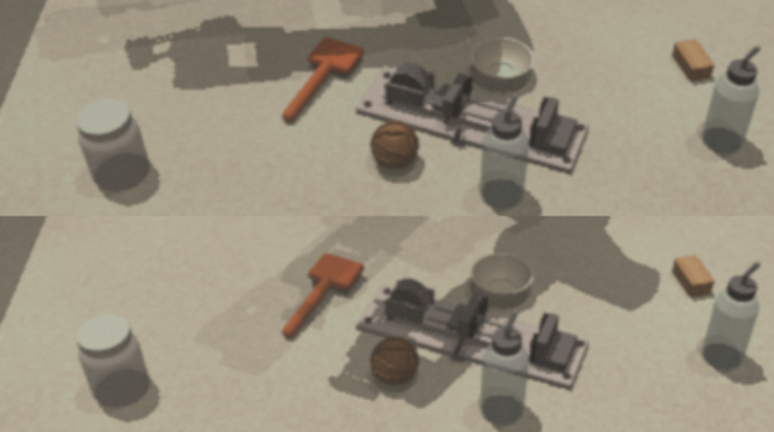

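The upper halves show the start and the lower halves show now. The bottles, dish, ball, brush, jar and block are in the same places in both. The jaw has advanced to the gauge tab (about (285,410) in the top view), and the hand is well clear.

```bash
python3 - <<'E'
from workcell import r
print(r.close_job())
E
```

```text
the job is handed in; nothing more can be done
None
```

The jaw pointer now lines up with the gauge ridge. I rolled the thumbwheel with the shut fingertips in three long strokes and one short one, pressing with about 6–8 N. The jaw travelled about 24 mm, moved only by the wheel. I handed the job in at about 10.5 s.

**Alignment:** in the last wrist picture, taken from straight above the ridge, the pointer is in line to within about 0.1–0.3 mm. Its leading edges agree to about 0.1 pixel. The centres differ by up to 0.5 pixel, with the pointer on the short side, because the ridge's shadow blurs its other edge. I did not measure the alignment again after the hand withdrew, but the top and scene pictures taken then show the jaw at the tab.

**Surroundings:** by eye, those pictures show every other object where it was at the start. In the top view the arm hides the brush, so I checked that one only in the scene view. The hand finished about 19 cm above the wheel height and off to one side, with a wrist force of only about 1 N, the same as its noise when touching nothing.

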